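Change the study over to the reading lamp

ROBOT

A 6-joint arm with a two-finger parallel gripper is mounted at the origin on the work surface. World frame = base frame: x ahead of the robot, y to its left, z up, the work surface at z = 0. Lengths are in m, angles in rad, forces in N, time in s.
With the tool pointing down it reaches from about 0.225 to 0.875 m from the base axis. Payload 3.4 kg.
Tool frame: the origin (TCP) lies between the finger pads; the fingertips stand 19 mm ahead of it and the grasp point (between the pads) is the TCP; z points along the fingers, y is the line along which they close (so a half turn about z gives the same grasp; the last joint's range is limited). The gripper opens to 85 mm and grips with 20 to 120 N. Pads are 22 mm wide; open, the fingers measure 114 mm over their backs; the gripper's body (76 mm by 85 mm) begins 54 mm behind the grasp point. The pads swing forward as they close: fully open they stand 13 mm farther back than shut.
Start: joints at [-1.364, 0.276, 1.505, -0, 1.361, -0.121], TCP at [0.185, -0.544, 0.25] pointing down, gripper open.
Joint ranges: [-2.89, 2.89], [-0.75, 2.08], [0.22, 2.7], [-1.18, 4.32], [0.11, 2.71], [-2.7, 2.7]. Speed limits (rad/s): [2.57, 2.57, 3.14, 3.14, 3.14, 3.14].

INTERFACE

Orientations are given as a unit quaternion [w, x, y, z].
In Python, from rig import get_state, imaging, ticket gives the robot as it stands. The module is installed in compiled form; this text tells all that it offers.
- The arm moves only by the shell command python3 -m inch 'ROWS' [FORCE]. ROWS is JSON, a list of rows, each an object with "claw": the opening, from -1 (shut) to 1 (fully open); "travel": the shift along the world's x, y, z in units of 200 mm (1.0 is 200 mm), a list of three; "turn": the turn about the world's z in units of 180 degrees (1.0 is 180 degrees). A call has 1 to 5 rows; each row is the pose to reach, as a shift and turn from the pose commanded when the call began, turning the shorter way round; what a row does not reach only later rows make up. A row lasts 1/10 s, in which the tool goes at most 50 mm and 8.59 degrees, less where a joint would pass 70% of its speed; a pose out of reach is approached as far as the arm can. A call with a number of a shift or a turn outside -1 to 1 is refused whole. A call with a gripper value outside its range is refused whole. The fingers move at their own pace and stop on an object; FORCE is the grip in N (left out, the last holds). Time passes only in rows, so rows that repeat a pose let the fingers close. It gives the time, the measured TCP pose, the force, the opening and the grip force at its end, in the units of the state.
- get_state(): the state, without advancing time (a new reading comes with each control period).
- imaging.get_image(name): name is "scene" or "top"; returns the picture (400x640x3 uint8, red, green, blue); there is no depth.
- imaging.camera_params(name): a dict with "camera_matrix" (3x3 intrinsics, pixels), "k1" (the pictures are not rectified: a ray, as slopes to the right and down, at radius r is drawn at 1 + k1 r^2 times it, then the intrinsics apply), "cam_to_world" (4x4, takes a point from camera to world coordinates). Camera axes: x right, y down, z forward; pixel columns grow to the right and rows downward; lengths in m; the calibration is good to about 2 mm. A picture is of the moment at which its call begins. camera_params takes no time and is no camera call.
- ticket.sign_off(): hands the job in; it is judged then, once.
The state is a dict: "clock": time; "qpos": joint angles; "qd": joint speeds; "effort": joint torques, N m; "position": TCP position; "ee_rot": TCP orientation; "contact_force": force on the tool from outside, world axes, zero at the start; "moment": the same for the moment, N m; "width": finger opening in m; "gripper_force": force on a finger pad.
Only numpy, scipy, OpenCV 4.12 (cv2) and the standard library are available. Lean on these libraries where they do the work, as an engineer would, in place of code of your own. Each camera call takes 0.05 s, during which the arm holds its last target. There are 200 camera calls.

TASK

On the dark wooden switch box on the writer's desk four small levers stand in a tight row. Push the lever with the ball end all the way over to the side away from the robot, and bring the lever with the crossbar (T-shaped) end all the way over to the side nearest the robot; leave the two plain straight levers standing as they are.

Things in the scene. Friction and masses are not known exactly. Their poses are not given: they have to be found in the camera images.
- switch_box: Fixed dark wood box, 120 (x) x 220 (y) x 40 mm high; origin: centre of its underside, on the table; x points away from the robot (turned up to 0.35 rad), y along the row. Levers in any order at y = -67.5, -22.5, 22.5, 67.5 mm, pivots at x = 0, 45 mm above the table. Apart from levers nothing on it is over 49 mm high. Low clutter (under 45 mm) lies close round it.
- ball_tip (a point): Lever with a black ball end, 24 mm diameter, on an 8 mm shaft. Starts leaning to the near (-x) side, within 0.2 rad of its stop. Swings only along box x, 0.5 rad either side of vertical; no spring: it stays where left; 1 to 2 N moves it. This point: centre of the end, 50 mm from the pivot; at box x = -24 mm at the near stop, +24 mm at the far stop, 89 to 95 mm above the table. Its box y is the lever's place in the row.
- bar_tip (a point): Lever with a black T-shaped end: round crossbar 32 mm long (along the row), 10 mm thick, on an 8 mm shaft. Starts leaning to the far (+x) side, within 0.2 rad of its stop. Swings, stays and moves like the ball lever. This point: centre of the end, 50 mm from the pivot; at box x = -24 mm at the near stop, +24 mm at the far stop, 89 to 95 mm above the table. Its box y is the lever's place in the row.
- bat_a_tip (a point): Plain straight lever, black end 10 mm thick, leaning to the near side; to be left alone. Moves as easily as the others. This point: centre of the end, 50 mm from the pivot; at box x = -24 mm at the near stop, +24 mm at the far stop, 89 to 95 mm above the table. Its box y is the lever's place in the row.
- bat_b_tip (a point): The other plain straight lever, alike but leaning to the far side; to be left alone. This point: centre of the end, 50 mm from the pivot; at box x = -24 mm at the near stop, +24 mm at the far stop, 89 to 95 mm above the table. Its box y is the lever's place in the row.

How it is judged:
By the outcome, as a careful person would: the job done as asked, in the order asked, and still so for the second after the job is handed in, with the robot touching nothing.
It also fails if it takes over 37 s, if anything falls off the work surface, if the arm or the gripper's body presses on something with over 40 N, if the wrist force passes 120 N, or if a joint passes its speed limit or range.

## Working session

There is one attempt and no reset: what is moved stays moved. The work goes in short steps, Python scripts to look and compute and a shell command to move; the robot and the scene stay as the last step left them, time stands still between calls to the robot, and variables do not carry over. Pictures are saved under pics/ and viewed, at most 10 in all, crops included, and the job is handed in when it is done.

```bash
mkdir -p pics && cat > h.py <<'E'
import numpy as np, cv2
from rig import get_state, imaging, ticket
def P(n):
    p=imaging.camera_params(n); return np.array(p["camera_matrix"]),p["k1"],np.array(p["cam_to_world"])
def ray(n,u,v):
    K,k,T=P(n)
    # k1 r^2 model = OpenCV radial
    s=cv2.undistortPoints(np.array([[[u,v]]],float),K,np.array([k,0,0,0.]))[0,0]
    return T[:3,3],T[:3,:3]@np.array([s[0],s[1],1])
def onz(n,u,v,z):
    o,d=ray(n,u,v); return o+d*(z-o[2])/d[2]
def proj(n,p):
    K,k,T=P(n); R=T[:3,:3].T
    return cv2.projectPoints(np.array([p],float),cv2.Rodrigues(R)[0],-R@T[:3,3],K,np.array([k,0,0,0.]))[0][0,0]
def tri(n1,p1,n2,p2):
    a,d=ray(n1,*p1);b,e=ray(n2,*p2)
    t=np.linalg.lstsq(np.c_[d,-e],b-a,rcond=None)[0]
    x,y=a+d*t[0],b+e*t[1]; return (x+y)/2,np.linalg.norm(x-y)
E
python3 - <<'E'
from h import *
for n in("scene","top"):
    im=imaging.get_image(n); cv2.imwrite(f"pics/{n}0.png",im[:,:,::-1]); print(n,P(n)[2].round(2).tolist())
s=get_state();print(s["clock"],s["position"],s["ee_rot"],s["width"])
E
```

```text
scene [[0.28, 0.55, -0.78, 1.05], [0.96, -0.14, 0.24, -0.11], [0.02, -0.82, -0.57, 0.45], [0.0, 0.0, 0.0, 1.0]]
top [[0.09, -0.97, 0.2, 0.42], [-1.0, -0.09, 0.01, 0.03], [0.0, -0.21, -0.98, 0.72], [0.0, 0.0, 0.0, 1.0]]
0.1 [ 0.18499303 -0.54395779  0.24953631] [-8.11188714e-04  9.86599837e-01  1.63156675e-01 -5.15146851e-05] 0.0856612957301449
```

View pics/scene0.png

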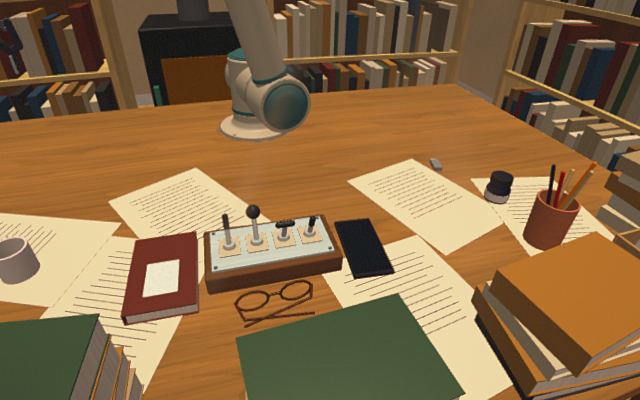

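View pics/top0.png

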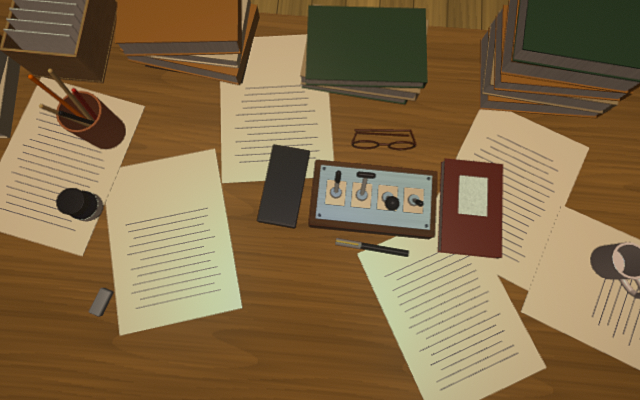

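Scene: left to right, plain (226,218), ball (253,211), T (285,224) and plain (312,220). Top: plain far (336,175), T far (366,175), ball near (392,203), plain near (418,203). The plate is light blue inside the wooden box, at about (312..438, 160..237) in the top view.

```bash
python3 - <<'E'
from h import *
t=cv2.imread("pics/top0.png");s=cv2.imread("pics/scene0.png")
# plate
hsv=cv2.cvtColor(t,cv2.COLOR_BGR2HSV)
m=((t[...,0].astype(int)>t[...,2]+5)&(t[...,0]>90)).astype(np.uint8); m[:150]=0;m[245:]=0;m[:,:305]=0;m[:,445:]=0
pts=np.argwhere(m)[:,::-1]
w=np.array([onz("top",u,v,.0425)[:2] for u,v in pts],np.float32)
r=cv2.minAreaRect(w);print("plate",r,len(pts))
def blobs(im,roi,th,n):
    x0,y0,x1,y1=roi;g=im[y0:y1,x0:x1].max(2);k,l,st,c=cv2.connectedComponentsWithStats((g<th).astype(np.uint8))
    for i in range(1,k):
        if st[i,4]>12: print(n,(c[i]+[x0,y0]).round(1),st[i])
blobs(t,(320,166,430,226),60,"top");blobs(s,(212,200,325,250),60,"scene")
a=cv2.resize(t[150:245,300:450],None,fx=4,fy=4,interpolation=2);b=cv2.resize(s[195:295,195:345],None,fx=4,fy=4,interpolation=2)
cv2.imwrite("pics/crops.png",np.vstack([a,b])[:, :] if 0 else cv2.resize(np.vstack([a,b]),(461,600)))
E
```

```text
plate ((0.5762484669685364, -0.05497355759143829), (0.19312737882137299, 0.09452376514673233), 89.31222534179688) 2723
top [337.6 176.4] [15  5  6 12 55]
top [365.5 174.6] [37  6 18  6 80]
top [391.6 202.8] [ 65  30  14  14 146]
top [418.4 202.2] [94 34  9  6 36]
scene [253.8 212.7] [35  6 13 13 91]
scene [224.8 220.1] [11 15  5 14 43]
scene [311.7 221.1] [97 17  7 10 43]
scene [284.8 224.8] [64 21 19  7 60]
```

View pics/crops.png

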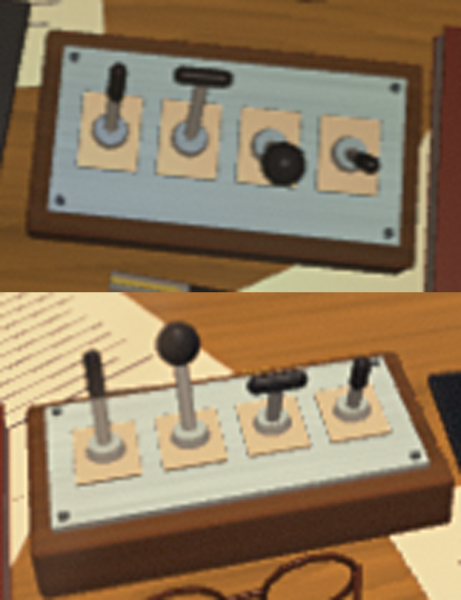

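The crops confirm it: from +y to −y the order is plain(far), T(far), ball(near), plain(near). The plate screws in the top crop are at (73,57), (396,87), (59,200) and (388,232).

```bash
python3 - <<'E'
from h import *
sc=[onz("top",300+x/3.073,150+y/3.077,.044) for x,y in((73,57),(396,87),(59,200),(388,232))]
a,b,c,d=[p[:2] for p in sc];C=(a+b+c+d)/4
yv=(a+c-b-d);yaw=np.arctan2(-yv[0],yv[1]);xv=(a+b-c-d);print("centre",C,"yaw",yaw,np.arctan2(xv[1],xv[0]),np.linalg.norm(a-b),np.linalg.norm(a-c))
yaw=(yaw+np.arctan2(xv[1],xv[0]))/2
X=np.array([np.cos(yaw),np.sin(yaw)]);Y=np.array([-X[1],X[0]])
for n,tp,s in(("bat_b",(337.6,174.5),(311.7,219)),("bar",(365.5,174.6),(284.8,224.8)),("ball",(391.6,202.8),(253.8,212.2)),("bat_a",(420,203.5),(224.6,216))):
    p,e=tri("top",tp,"scene",s);q=p[:2]-C
    print(n,p.round(4),"gap",e.round(4),"box",(q@X).round(4),(q@Y).round(4))
for n,x,y in(("ball",.024,-.0225),("bar",-.024,.0225)): print(n,"goal",C+x*X+y*Y)
E
```

```text
centre [ 0.57604087 -0.05632953] yaw -0.008443402535215964 -0.016411881589448403 0.18414172589122266 0.08319450719622651
bat_b [0.5972 0.0112 0.0878] gap 0.0007 box 0.0203 0.0678
bar [ 0.6011 -0.0339  0.088 ] gap 0.0001 box 0.0247 0.0228
ball [ 0.5576 -0.0773  0.0896] gap 0.0022 box -0.0182 -0.0212
bat_a [ 0.5597 -0.1231  0.0921] gap 0.0002 box -0.0155 -0.067
ball goal [ 0.5997594  -0.07912605]
bar goal [ 0.55232234 -0.03353301]
```

Heights, the row spacing and the lean directions all match the spec. I'll shut the fingers, align the tool and go high over the near side of the ball.

```bash
r='' ; python3 -m inch '[{"claw":-1,"travel":[0.14,0.2,0],"turn":-0.03},{"claw":-1,"travel":[0.28,0.39,0],"turn":-0.06},{"claw":-1,"travel":[0.42,0.58,0],"turn":-0.09},{"claw":-1,"travel":[0.56,0.777,0],"turn":-0.108},{"claw":-1,"travel":[0.56,0.777,0],"turn":-0.108}]' && python3 -m inch '[{"claw":-1,"travel":[0.14,0.2,0],"turn":0},{"claw":-1,"travel":[0.28,0.39,0],"turn":0},{"claw":-1,"travel":[0.42,0.58,0],"turn":0},{"claw":-1,"travel":[0.56,0.777,0],"turn":0},{"claw":-1,"travel":[0.56,0.777,0],"turn":0}]' && python3 -m inch '[{"claw":-1,"travel":[0.14,0.2,0],"turn":0},{"claw":-1,"travel":[0.28,0.39,0],"turn":0},{"claw":-1,"travel":[0.42,0.58,0],"turn":0},{"claw":-1,"travel":[0.56,0.777,0],"turn":0},{"claw":-1,"travel":[0.56,0.777,0],"turn":0}]'; python3 -c "
from h import *;s=get_state();print(s['position'],s['ee_rot'],s['width'])"
```

```text
clock: 0.6
position: [0.2993, -0.3836, 0.2501]
ee_rot: [-0.002, 1.0, -0.003, 0.0]
contact_force: [-0.5, -0.7, 0.6]
width: 0.0121
gripper_force: 0.0
clock: 1.1
position: [0.4114, -0.2295, 0.2501]
ee_rot: [-0.001, 1.0, -0.002, 0.001]
contact_force: [-0.9, -0.8, 0.3]
width: -0.0002
gripper_force: 0.0
clock: 1.6
position: [0.5239, -0.0752, 0.2498]
ee_rot: [-0.001, 1.0, -0.003, 0.001]
contact_force: [-0.0, -0.7, 0.1]
width: -0.0003
gripper_force: 0.0
[ 0.5239257  -0.07518301  0.24981776] [-9.46053295e-04  9.99994535e-01 -3.07185329e-03  7.73494581e-04] -0.00027417475457537296
```

```bash
python3 -m inch '[{"claw":-1,"travel":[-0.02,0,-0.2],"turn":0},{"claw":-1,"travel":[-0.02,0,-0.4],"turn":0},{"claw":-1,"travel":[-0.02,0,-0.55],"turn":0},{"claw":-1,"travel":[-0.02,0,-0.55],"turn":0},{"claw":-1,"travel":[-0.02,0,-0.55],"turn":0}]'; python3 - <<'E'
from h import *
t=imaging.get_image("top")[:,:,::-1];s=imaging.get_image("scene")[:,:,::-1]
cv2.imwrite("pics/c1.png",np.hstack([cv2.resize(t[120:260,290:450],None,fx=2.5,fy=2.5),cv2.resize(s[130:270,190:350],None,fx=2.5,fy=2.5)]))
E
```

```text
clock: 2.1
position: [0.517, -0.0797, 0.1405]
ee_rot: [0.0, 1.0, -0.006, -0.0]
contact_force: [-0.0, -0.8, 0.4]
width: -0.0002
gripper_force: 0.0
```

View pics/c1.png

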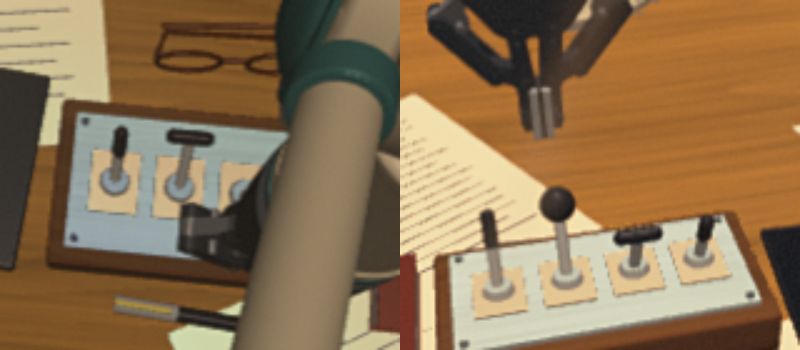

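The fingers (tips at about scene pixel (246,184)) stand behind the ball and in line with it. The levers are unmoved. I'll check the tip height, then descend.

```bash
python3 -c "
from h import *
for z in(.1085,.1215,.115): print(z,proj('scene',(.528,-.0797,z)))"; python3 -m inch '[{"claw":-1,"travel":[0,0.005,-0.1],"turn":0},{"claw":-1,"travel":[0,0.005,-0.2],"turn":0},{"claw":-1,"travel":[0,0.005,-0.2],"turn":0}]'
```

```text
0.1085 [248.35122817 192.993039  ]
0.1215 [247.63847144 186.39683777]
0.115 [247.99661266 189.71461236]
clock: 2.5
position: [0.5166, -0.0774, 0.1001]
ee_rot: [-0.0, 1.0, -0.006, -0.001]
contact_force: [1.2, 0.1, 0.0]
width: 0.0002
gripper_force: 0.0
```

```bash
python3 -m inch '[{"claw":-1,"travel":[0.05,-0.005,-0.02],"turn":0},{"claw":-1,"travel":[0.1,-0.005,-0.02],"turn":0},{"claw":-1,"travel":[0.15,-0.005,-0.02],"turn":0},{"claw":-1,"travel":[0.2,-0.005,-0.02],"turn":0},{"claw":-1,"travel":[0.24,-0.005,-0.02],"turn":0}]' && python3 -m inch '[{"claw":-1,"travel":[0.02,0,0],"turn":0},{"claw":-1,"travel":[0.04,0,0],"turn":0},{"claw":-1,"travel":[0.05,0,0],"turn":0},{"claw":-1,"travel":[0.05,0,0],"turn":0}]'
```

```text
clock: 3.0
position: [0.5668, -0.0784, 0.0968]
ee_rot: [0.0, 1.0, -0.006, 0.001]
contact_force: [-1.9, -1.0, 2.1]
width: -0.0001
gripper_force: 0.6
clock: 3.4
position: [0.5753, -0.0782, 0.0961]
ee_rot: [-0.0, 1.0, -0.006, 0.0]
contact_force: [0.2, 0.4, -0.2]
width: 0.0
gripper_force: 0.0
```

```bash
python3 -m inch '[{"claw":-1,"travel":[0.01,0,0],"turn":0},{"claw":-1,"travel":[0.015,0,0],"turn":0},{"claw":-1,"travel":[0.015,0,0],"turn":0}]' && python3 -m inch '[{"claw":-1,"travel":[0.01,0,0],"turn":0},{"claw":-1,"travel":[0.015,0,0],"turn":0},{"claw":-1,"travel":[0.015,0,0],"turn":0}]'; python3 - <<'E'
from h import *
t=imaging.get_image("top")[:,:,::-1];s=imaging.get_image("scene")[:,:,::-1]
cv2.imwrite("pics/c2.png",np.hstack([cv2.resize(t[120:260,290:450],None,fx=2.5,fy=2.5),cv2.resize(s[130:270,190:350],None,fx=2.5,fy=2.5)]))
E
```

```text
clock: 3.7
position: [0.5779, -0.0781, 0.0962]
ee_rot: [-0.0, 1.0, -0.006, -0.0]
contact_force: [-0.4, -0.4, -0.7]
width: 0.0003
gripper_force: 0.6
clock: 4.0
position: [0.5789, -0.078, 0.096]
ee_rot: [-0.0, 1.0, -0.006, -0.003]
contact_force: [-5.6, -0.6, 1.3]
width: -0.0003
gripper_force: 2.9
```

View pics/c2.png

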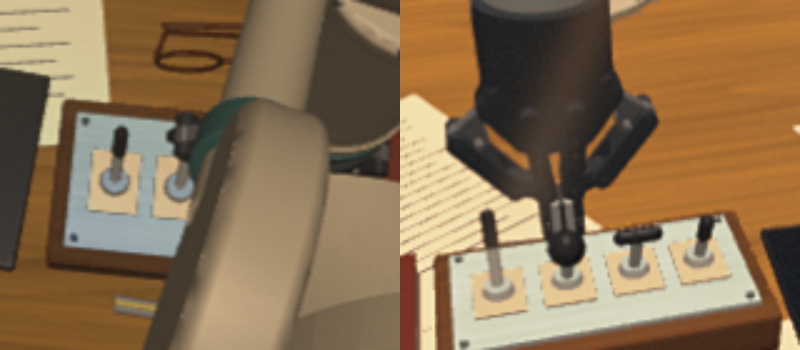

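The ball leans over to the far side and the stop force has risen at the predicted position. The other levers are unmoved. One more light press, then back off, lift, and go beyond the T.

```bash
python3 -m inch '[{"claw":-1,"travel":[0.01,0,0],"turn":0},{"claw":-1,"travel":[0.01,0,0],"turn":0}]' && python3 -m inch '[{"claw":-1,"travel":[-0.05,0,0],"turn":0},{"claw":-1,"travel":[-0.1,0,0],"turn":0},{"claw":-1,"travel":[-0.1,0,0.2],"turn":0},{"claw":-1,"travel":[-0.1,0,0.4],"turn":0},{"claw":-1,"travel":[-0.1,0,0.4],"turn":0}]' && python3 -m inch '[{"claw":-1,"travel":[0.18,0.11,0],"turn":0},{"claw":-1,"travel":[0.36,0.22,0],"turn":0},{"claw":-1,"travel":[0.36,0.22,0],"turn":0},{"claw":-1,"travel":[0.36,0.22,0],"turn":0}]'; python3 - <<'E'
from h import *
t=imaging.get_image("top")[:,:,::-1];s=imaging.get_image("scene")[:,:,::-1]
cv2.imwrite("pics/c3.png",np.hstack([cv2.resize(t[120:260,290:450],None,fx=2.5,fy=2.5),cv2.resize(s[130:270,190:350],None,fx=2.5,fy=2.5)]))
E
```

```text
clock: 4.3
position: [0.5791, -0.078, 0.096]
ee_rot: [-0.0, 1.0, -0.005, -0.004]
contact_force: [-9.0, -1.7, 4.6]
width: -0.0
gripper_force: 4.7
clock: 4.8
position: [0.5671, -0.0792, 0.1824]
ee_rot: [0.002, 1.0, -0.006, 0.007]
contact_force: [-0.2, -0.1, -0.3]
width: 0.0001
gripper_force: 0.0
clock: 5.2
position: [0.6352, -0.0338, 0.1754]
ee_rot: [0.0, 1.0, -0.005, -0.0]
contact_force: [-0.8, -0.3, 0.3]
width: 0.0
gripper_force: 0.0
```

View pics/c3.png

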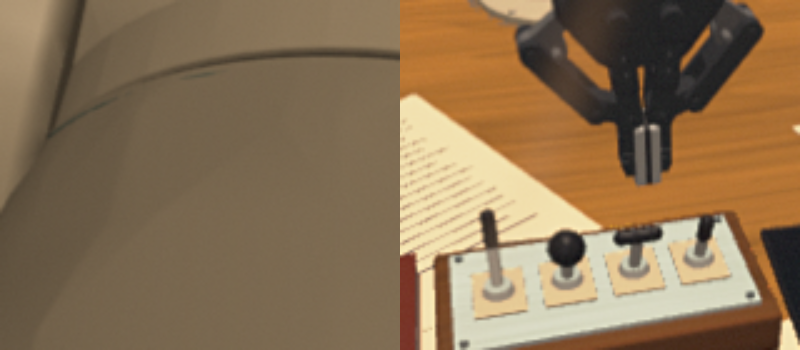

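The ball is on the far side (scene pixel about (256,229)), and the fingers hang in line with the T. I'll descend beyond the T and pull it back.

```bash
python3 -c "
from h import *
for x in(.59,.595,.6): print(x,proj('scene',(x,-.079,.089)))"; python3 -m inch '[{"claw":-1,"travel":[0,0,-0.2],"turn":0},{"claw":-1,"travel":[0,0,-0.39],"turn":0},{"claw":-1,"travel":[0,0,-0.39],"turn":0},{"claw":-1,"travel":[0,0,-0.39],"turn":0}]' && python3 -m inch '[{"claw":-1,"travel":[-0.05,0,0],"turn":0},{"claw":-1,"travel":[-0.1,0,0],"turn":0},{"claw":-1,"travel":[-0.15,0,0],"turn":0},{"claw":-1,"travel":[-0.2,0,0],"turn":0},{"claw":-1,"travel":[-0.24,0,0],"turn":0}]'
```

```text
0.59 [254.92860483 224.58794691]
0.595 [255.38073039 226.52817353]
0.6 [255.83929179 228.49487652]
clock: 5.7
position: [0.6344, -0.0347, 0.0985]
ee_rot: [-0.0, 1.0, -0.006, -0.001]
contact_force: [-0.6, 0.1, 0.2]
width: -0.0
gripper_force: 0.0
clock: 6.2
position: [0.5862, -0.0342, 0.0992]
ee_rot: [0.0, 1.0, -0.006, 0.001]
contact_force: [1.1, -0.9, 1.1]
width: 0.0002
gripper_force: 0.9
```

```bash
python3 -m inch '[{"claw":-1,"travel":[-0.02,0,0],"turn":0},{"claw":-1,"travel":[-0.03,0,0],"turn":0},{"claw":-1,"travel":[-0.03,0,0],"turn":0}]' && python3 -m inch '[{"claw":-1,"travel":[-0.01,0,0],"turn":0},{"claw":-1,"travel":[-0.015,0,0],"turn":0},{"claw":-1,"travel":[-0.015,0,0],"turn":0}]' && python3 -m inch '[{"claw":-1,"travel":[-0.01,0,0],"turn":0},{"claw":-1,"travel":[-0.015,0,0],"turn":0},{"claw":-1,"travel":[-0.015,0,0],"turn":0}]'
```

```text
clock: 6.5
position: [0.5805, -0.0341, 0.0981]
ee_rot: [-0.0, 1.0, -0.006, -0.001]
contact_force: [0.2, 0.5, -0.2]
width: 0.0001
gripper_force: 0.1
clock: 6.8
position: [0.5781, -0.0342, 0.098]
ee_rot: [-0.0, 1.0, -0.006, -0.0]
contact_force: [1.6, 0.2, -0.2]
width: -0.0001
gripper_force: 0.4
clock: 7.1
position: [0.5749, -0.0342, 0.0983]
ee_rot: [0.0, 1.0, -0.006, -0.0]
contact_force: [0.3, -0.4, -0.1]
width: 0.0001
gripper_force: 0.4
```

```bash
python3 -m inch '[{"claw":-1,"travel":[-0.01,0,0],"turn":0},{"claw":-1,"travel":[-0.015,0,0],"turn":0},{"claw":-1,"travel":[-0.015,0,0],"turn":0}]' && python3 -m inch '[{"claw":-1,"travel":[-0.01,0,0],"turn":0},{"claw":-1,"travel":[-0.015,0,0],"turn":0},{"claw":-1,"travel":[-0.015,0,0],"turn":0}]'
```

```text
clock: 7.4
position: [0.5725, -0.0343, 0.0986]
ee_rot: [0.0, 1.0, -0.006, 0.001]
contact_force: [1.3, -0.2, 0.8]
width: -0.0001
gripper_force: 0.9
clock: 7.7
position: [0.5717, -0.0344, 0.0991]
ee_rot: [0.0, 1.0, -0.006, 0.003]
contact_force: [5.8, 0.2, -1.4]
width: -0.0001
gripper_force: 2.4
```

Stop reached. One more light press, then back off, lift and move away along the row so that both views are clear.

```bash
python3 -m inch '[{"claw":-1,"travel":[-0.01,0,0],"turn":0},{"claw":-1,"travel":[-0.01,0,0],"turn":0}]' && python3 -m inch '[{"claw":-1,"travel":[0.05,0,0],"turn":0},{"claw":-1,"travel":[0.1,0,0],"turn":0},{"claw":-1,"travel":[0.1,0,0.25],"turn":0},{"claw":-1,"travel":[0.1,0,0.5],"turn":0},{"claw":-1,"travel":[0.1,0,0.75],"turn":0}]' && python3 -m inch '[{"claw":-1,"travel":[-0.15,-0.2,0],"turn":0},{"claw":-1,"travel":[-0.3,-0.4,0],"turn":0},{"claw":-1,"travel":[-0.45,-0.6,0],"turn":0},{"claw":-1,"travel":[-0.6,-0.8,0],"turn":0},{"claw":-1,"travel":[-0.75,-1,0],"turn":0}]' && python3 -m inch '[{"claw":-1,"travel":[-0.1,-0.2,0],"turn":0},{"claw":-1,"travel":[-0.2,-0.4,0],"turn":0},{"claw":-1,"travel":[-0.3,-0.6,0],"turn":0},{"claw":-1,"travel":[-0.3,-0.6,0],"turn":0}]' ; python3 - <<'E'
from h import *
t=imaging.get_image("top")[:,:,::-1];s=imaging.get_image("scene")[:,:,::-1]
cv2.imwrite("pics/c4.png",np.hstack([cv2.resize(t[120:260,290:450],None,fx=2.5,fy=2.5),cv2.resize(s[130:270,190:350],None,fx=2.5,fy=2.5)]))
for n,im,(x0,y0,x1,y1) in(("top",t,(320,166,430,226)),("scene",s,(212,200,325,250))):
    k,l,st,c=cv2.connectedComponentsWithStats((im[y0:y1,x0:x1].max(2)<60).astype(np.uint8))
    for i in range(1,k):
        if st[i,4]>12: print(n,(c[i]+[x0,y0]).round(1),st[i])
for n,p in(("ball",(.5998,-.0791,.089)),("bar",(.5523,-.0335,.089))): print(n,proj("top",p),proj("scene",p))
E
```

```text
clock: 7.9
position: [0.5712, -0.0346, 0.0996]
ee_rot: [0.0, 1.0, -0.006, 0.005]
contact_force: [7.1, -0.3, -1.6]
width: -0.0001
gripper_force: 3.3
clock: 8.4
position: [0.5862, -0.034, 0.2491]
ee_rot: [-0.0, 1.0, -0.006, -0.002]
contact_force: [1.1, -0.2, -0.8]
width: -0.0002
gripper_force: 0.0
clock: 8.9
position: [0.4353, -0.235, 0.248]
ee_rot: [-0.001, 1.0, -0.005, -0.001]
contact_force: [1.6, -0.8, 0.1]
width: -0.0002
gripper_force: 0.0
clock: 9.3
position: [0.3745, -0.3587, 0.2477]
ee_rot: [0.001, 1.0, -0.009, -0.001]
contact_force: [0.3, 1.1, 0.4]
width: 0.0004
gripper_force: 0.0
top [337.6 176.4] [15  5  6 12 55]
top [393.2 176.7] [ 67   4  14  15 151]
top [363.5 202.5] [35 34 18  6 76]
top [418.4 202.2] [94 34  9  6 36]
scene [279.5 207.6] [59  5 18  6 54]
scene [224.9 220.4] [11 15  5 14 46]
scene [311.6 221.2] [97 17  7 10 44]
scene [256.4 229.3] [ 38  23  14  14 144]
ball [393.22510071 177.54000582] [255.75601027 228.42605896]
bar [363.42618412 203.54300678] [279.02983208 206.69024886]
```

View pics/c4.png

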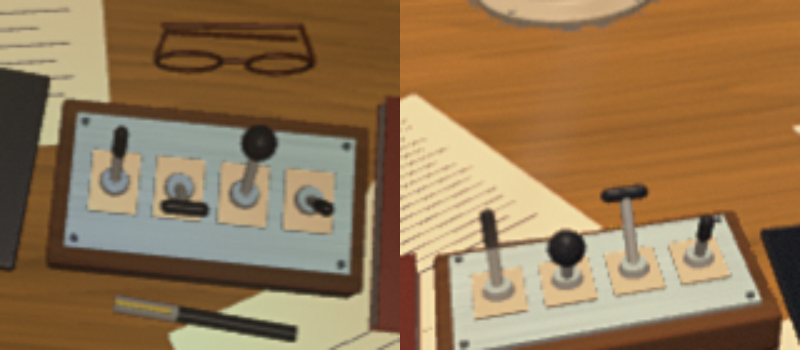

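The ball (top pixel (393,177)) is at the far stop and the T (top pixel (363,202)) at the near stop. Both are within about 1 px of the predicted stop positions, and the plain levers are at the same pixels as before.

```bash
python3 -c "
from rig import ticket;print(ticket.sign_off())"
```

```text
the job is handed in; nothing more can be done
None
```

The ball lever was pushed to its far stop first, then the T lever was brought to its near stop; both plain levers stayed as they were, and the job is handed in, with the last move ending at 9.3 s on the robot's clock.

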